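# Load the parts caddy and park it at the vise

### The job

Make up the kit for the next job: clear the dark steel tube offcuts out of the blue wheeled caddy into the grey scrap bin, and lay every cast conduit box from the divided green stock tray on the caddy's tray floor, none on top of another. Then pull up the red floor lock, take the caddy by its handle and, keeping its wheels on the bench, roll it straight ahead until both front castors trail straight behind their swivels, and steer it nose first into the yellow bay, whole and square inside the outline, pointing the way of the arrow and with the castors still trailing straight. Last, press the red floor lock fully down again; leave the brass flange and everything else on the bench where it is.

Things in the scene. Friction and masses are not known exactly. Their poses are not given: they have to be found in the camera images.
- caddy_mid (a point): blue sheet-steel caddy, a small parts trolley; this point lies on its deck top, midway along and across, 50 above the bench; x points to its nose, y to its left, z up. Deck 260 long (x -135 to +125, rubber bumper to +133), 118 wide, 150 over its front castors when they trail. 0.85 to 1.2 kg empty; rolls with under 2 N until the lock is down; hard knocks shove it
- tray_mid (a point): centre of the caddy's tray floor, at caddy x +20, level with the deck top; axes as the caddy's. Inside, the open tray is 200 long (x) and 110 wide (y), with walls 3 thick that rise 26 above the floor
- rear_axle (a point): middle of the axle of the caddy's two fixed wheels (40 across, 104 apart), at caddy x -90, 20 above the bench. The caddy rolls along its x and turns about this axle but cannot slide sideways
- handle (a point): centre of the caddy's handle bar: a round bar 13 across with a black rubber sleeve, 96 long between its uprights, along the caddy's y at caddy x -165, 125 above the bench; axes as the caddy's. Rigid with the caddy; can be gripped from above, fingers closing along the caddy's x
- castor_axle_l (a point): axle of the left swivel castor's wheel (34 across). The castor swivels freely, without stop, about an upright pin at caddy x +90, y +66, 16 from the axle. It trails straight when the axle is straight behind the pin (caddy x +74, y +66). Castors start askew and swing round within 60 to 80 of straight rolling
- castor_axle_r (a point): the same for the right castor: pin at caddy x +90, y -66
- lock (a joint): floor lock of the caddy, m: 0 is up (rolls freely), 0.014 fully down with its rubber foot on the bench. It starts down. Moving it up or down takes about 4 N; it stays where it is left
- lock_top (a point): centre of the top face of the lock's red knob, 30 across and 14 thick on a thin stem, on the rear deck at caddy x -108, y 0; top 88 above the bench when up, 74 when down. It can be gripped across from above. The handle bar lies 57 further back, 125 above the bench
- scrap_mid (a point): middle of the inner floor of the fixed grey scrap bin, 4 above the bench; 120 (x) by 160 (y) by 55 high outside, walls 4 thick
- offcut1_mid (a point): offcut of dark square steel tube, at its centre: 90 (x) x 40 x 40, about 0.2 kg, left lying lengthwise in the caddy's tray. It may be absent
- offcut2_mid (a point): offcut of dark square steel tube, at its centre: 90 (x) x 40 x 40, about 0.2 kg, left lying lengthwise in the caddy's tray. It may be absent
- bay_mid (a point): centre of the bay painted on the bench in yellow lines 12 wide; x points along the arrow. Inside the lines it is 314 long (x) and 184 wide. The caddy belongs with its deck middle over this point, its nose along the arrow; the handle may overhang the line
- stock_mid (a point): middle of the inner floor of the fixed green stock tray, 5 above the bench; the tray is 120 (x) by 385 (y) by 30 high outside, walls 5 thick, and has five compartments in a row along y, 72 wide inside, at y about -152, -76, 0, 76, 152, each holding one thing or none
- box1_mid (a point): cast aluminium conduit box, silver, at its centre: body 66 (x) x 36 (y) x 46 (z) with a round threaded hub 31 across and 12 long on each end along x (90 long in all), steel cover on top (+z); about 0.2 kg, easily gripped across its 36 wide flanks. It may be absent
- box2_mid (a point): cast aluminium conduit box, silver, at its centre: body 66 (x) x 36 (y) x 46 (z) with a round threaded hub 31 across and 12 long on each end along x (90 long in all), steel cover on top (+z); about 0.2 kg, easily gripped across its 36 wide flanks. It may be absent
- box3_mid (a point): cast aluminium conduit box, silver, at its centre: body 66 (x) x 36 (y) x 46 (z) with a round threaded hub 31 across and 12 long on each end along x (90 long in all), steel cover on top (+z); about 0.2 kg, easily gripped across its 36 wide flanks. It may be absent
- box4_mid (a point): cast aluminium conduit box, silver, at its centre: body 66 (x) x 36 (y) x 46 (z) with a round threaded hub 31 across and 12 long on each end along x (90 long in all), steel cover on top (+z); about 0.2 kg, easily gripped across its 36 wide flanks. It may be absent
- flange: bystander: round brass threaded flange, 60 across, 26 tall, in one compartment of the stock tray; not a conduit box; origin under its middle; leave it alone
- tin: bystander: paint tin, 100 across, 115 tall, red label; origin under its middle; leave it alone
- oil: bystander: black oil bottle, 60 across, 170 tall; origin under its middle; leave it alone
- tape: bystander: yellow tape measure, 70 x 34 x 62; origin under its middle; leave it alone
- level: bystander: yellow spirit level, 340 x 24 x 50; origin under its middle; leave it alone
- wrench: bystander: pipe wrench with red handle, about 280 long, lying flat; origin under its middle; leave it alone

How it is judged (in metres and radians):
On the way, in this order (a step that is already met when the one before it is completed fails the run):
1. the offcuts are in the scrap bin and every conduit box lies on the caddy's tray floor (x of box1_mid in the frame of caddy_mid between -0.08 and 0.12 m and y of box1_mid in the frame of caddy_mid between -0.055 and 0.055 m and z of box1_mid in the frame of caddy_mid between 0 and 0.036 m and x of box2_mid in the frame of caddy_mid between -0.08 and 0.12 m and y of box2_mid in the frame of caddy_mid between -0.055 and 0.055 m and z of box2_mid in the frame of caddy_mid between 0 and 0.036 m and x of box3_mid in the frame of caddy_mid between -0.08 and 0.12 m and y of box3_mid in the frame of caddy_mid between -0.055 and 0.055 m and z of box3_mid in the frame of caddy_mid between 0 and 0.036 m and x of box4_mid in the frame of caddy_mid between -0.08 and 0.12 m and y of box4_mid in the frame of caddy_mid between -0.055 and 0.055 m and z of box4_mid in the frame of caddy_mid between 0 and 0.036 m and x of offcut1_mid in the frame of scrap_mid between -0.056 and 0.056 m and y of offcut1_mid in the frame of scrap_mid between -0.076 and 0.076 m and z of each of offcut1_mid, offcut2_mid in the frame of scrap_mid below 0.075 m and x of offcut2_mid in the frame of scrap_mid between -0.056 and 0.056 m and y of offcut2_mid in the frame of scrap_mid between -0.076 and 0.076 m), for 0.2 s.
2. the floor lock is up, the caddy has been rolled off and both castors trail straight (within about 20 degrees) (y of castor_axle_l in the frame of caddy_mid between 0.06 and 0.072 m and x of each of castor_axle_l, castor_axle_r in the frame of caddy_mid below 0.09 m and y of castor_axle_r in the frame of caddy_mid between -0.072 and -0.06 m and distance of caddy_mid from where it was at the start of the episode above 0.035 m and value of joint lock below 0.006 m), for 0.1 s.
3. the caddy stands in the bay, nose along the arrow, castors trailing, all boxes aboard (x of caddy_mid in the frame of bay_mid between -0.025 and 0.025 m and y of caddy_mid in the frame of bay_mid between -0.02 and 0.02 m and angle between the x axis of caddy_mid and the x axis of bay_mid, either way round below 0.14 rad and x of handle in the frame of bay_mid below 0 m and y of castor_axle_l in the frame of caddy_mid between 0.06 and 0.072 m and x of each of castor_axle_l, castor_axle_r in the frame of caddy_mid below 0.09 m and y of castor_axle_r in the frame of caddy_mid between -0.072 and -0.06 m and x of box1_mid in the frame of caddy_mid between -0.08 and 0.12 m and y of box1_mid in the frame of caddy_mid between -0.055 and 0.055 m and z of box1_mid in the frame of caddy_mid between 0 and 0.036 m and x of box2_mid in the frame of caddy_mid between -0.08 and 0.12 m and y of box2_mid in the frame of caddy_mid between -0.055 and 0.055 m and z of box2_mid in the frame of caddy_mid between 0 and 0.036 m and x of box3_mid in the frame of caddy_mid between -0.08 and 0.12 m and y of box3_mid in the frame of caddy_mid between -0.055 and 0.055 m and z of box3_mid in the frame of caddy_mid between 0 and 0.036 m and x of box4_mid in the frame of caddy_mid between -0.08 and 0.12 m and y of box4_mid in the frame of caddy_mid between -0.055 and 0.055 m and z of box4_mid in the frame of caddy_mid between 0 and 0.036 m and value of joint lock below 0.006 m), for 0.2 s.
4. the floor lock is pressed down again (value of joint lock above 0.0115 m), for 0.2 s.
At the end, for the whole second after the job is handed in: Offcuts in the scrap bin; all boxes on the caddy tray floor (centres inside its walls, under 36 mm above it); caddy on its wheels, middle within 25 mm along, 20 mm across of the bay centre, 8 deg of square, nose along the arrow; castors within 20 deg of straight; lock down 11.5 mm or more (all of step 1 and x of caddy_mid in the frame of bay_mid between -0.025 and 0.025 m and y of caddy_mid in the frame of bay_mid between -0.02 and 0.02 m and angle between the x axis of caddy_mid and the x axis of bay_mid, either way round below 0.14 rad and x of handle in the frame of bay_mid below 0 m and y of castor_axle_l in the frame of caddy_mid between 0.06 and 0.072 m and x of each of castor_axle_l, castor_axle_r in the frame of caddy_mid below 0.09 m and y of castor_axle_r in the frame of caddy_mid between -0.072 and -0.06 m and value of joint lock above 0.0115 m and height (world z) of caddy_mid below 0.056 m and angle between caddy_mid's own z axis and vertical below 0.06 rad); the robot touches nothing.
It fails at once if the caddy is lifted or tipped up (height (world z) of caddy_mid above 0.08 m or angle between caddy_mid's own z axis and vertical above 0.35 rad).
It fails at once if a bystander is moved by more than 40 mm (distance of any of flange, tin, oil, tape, level, wrench from where it was at the start of the episode above 0.04 m).
Of box1, box2, box3, box4 only 3 to 4 are there at a start; the rules pass over those that are not, and their reading is None.
Of offcut1, offcut2 only 1 to 2 are there at a start; the rules pass over those that are not, and their reading is None.
At some moment in a run one of box1, box2, box3, box4 may be knocked a few centimetres aside while the robot is not near it.
Once in a run the grip may slacken for a moment while it holds something.
It also fails if it takes over 200 s, if anything falls off the work surface, if the arm or the gripper's body presses on something with over 40 N, if the wrist force passes 120 N, or if a joint passes its speed limit or range.

### The arm

A 6-joint arm with a two-finger parallel gripper is mounted at the origin on the work surface. World frame = base frame: x ahead of the robot, y to its left, z up, the work surface at z = 0. Lengths are in m, angles in degrees, forces in N, time in s.
With the tool pointing down it reaches from about 0.375 to 0.75 m from the base axis. Payload 9 kg.
Tool frame: the origin (TCP) lies where the fingers leave the gripper's body, on its centre line; the fingertips stand 73 mm ahead of it and the grasp point (between the pads) lies 54 mm ahead of it (robot.tip_reach is the distance from the TCP to the fingertips, in m); z points along the fingers, y is the line along which they close (so a half turn about z gives the same grasp; the last joint's range is limited). The gripper opens to 85 mm and grips with 20 to 120 N. Pads are 22 mm wide; open, the fingers measure 114 mm over their backs; the gripper's body (76 mm by 85 mm) begins 54 mm behind the grasp point. The pads swing forward as they close: fully open they stand 13 mm farther back than shut.
Start: joints at [54.448, 5.964, 5.575, 89.605, 0, 77.527], TCP at [0.235, 0.552, 0.304] pointing down, gripper open.
Joint ranges: [-171.21, 171.21], [-48.23, 106.86], [-62.78, 66.21], [-105.2, 120.99], [-86.42, 89.51], [-180, 180]. Speed limits (degrees/s): [127.2, 127.2, 147.25, 180, 180, 180].

### API

Orientations are given as [roll, pitch, yaw] about the fixed x, y, z axes, in that order (R = Rz(yaw) Ry(pitch) Rx(roll)).
In Python, from plant import robot gives the robot as it stands. Calls block until the motion is done:
- robot.move_pose(position, orientation): joint-space move of the TCP to a pose.
- robot.line_to(position, vel=0.15, rotation=None, guard=None): straight line of the TCP; rotation=None keeps the orientation; vel is the mean speed in m/s. With guard (N) it stops when the force on the tool has changed by that much, and returns True; else False.
- robot.goto_joints(angles): joint-space move.
- robot.set_gripper(opening): finger opening in m; the grip force is fixed at half the most; returns when the fingers have stopped.
- robot.pause(seconds).
- robot.ik(position, orientation): joint angles nearest the present ones, or None.
- robot.observe(): the state.
- robot.grab_frame(name): name is "scene" or "top" or "wrist"; returns the picture (420x560x3 uint8, blue, green, red); there is no depth.
- robot.get_calibration(name): a dict with "vertical_fov" (degrees; the focal length in pixels is half the picture's height over the tangent of half this angle, whatever the lens; pixels are square), "cx", "cy" (the principal point, pixels), "rvec" (rotation vector, rad) and "tvec" (3), from world to camera coordinates, as OpenCV has them. Camera axes: x right, y down, z forward; pixel columns grow to the right and rows downward; lengths in m; the calibration is good to about 2 mm. A picture is of the moment at which its call begins: read the wrist's pose just before it. get_calibration takes no time and is no camera call; for the wrist camera it gives the pose at the moment of the call.
A pose or a line that the arm cannot do raises robot.IKError and nothing moves.
- robot.job_done(): hands the job in; it is judged then, once.
The state is a dict: "time": time; "q": joint angles; "qvel": joint speeds; "joint_torque": joint torques, N m; "tool_pos": TCP position; "tcp_rot": TCP orientation; "ft_force": force on the tool from outside, world axes, zero at the start; "torque": the same for the moment, N m; "gripper_width": finger opening in m; "gripper_force": force on a finger pad.
Only numpy, scipy, OpenCV 4.12 (cv2) and the standard library are available. Lean on these libraries where they do the work, as an engineer would, in place of code of your own. Each camera call takes 0.05 s, during which the arm holds its last target. There are 200 camera calls.

## Working session

There is one attempt and no reset: what is moved stays moved. The work goes in short steps, each a Python script; the robot and the scene stay as the last script left them, time stands still between calls to the robot, and variables do not carry over. Pictures are saved under pics/ and viewed, at most 14 in all, crops included, and the job is handed in when it is done.

```bash
ls; mkdir -p pics
python3 - <<'E'
from plant import robot
import cv2
for n in("top","scene"):
    f=robot.grab_frame(n); cv2.imwrite(f"pics/{n}0.png",cv2.resize(f,(784,588),interpolation=cv2.INTER_CUBIC))
    print(n,robot.get_calibration(n))
o=robot.observe();print(o)
E
```

```text
pics
top {'vertical_fov': 44.86228757919774, 'cx': 292.94423986100065, 'cy': 208.06614218745833, 'rvec': array([ 2.19142398, -2.1586442 ,  0.09960734]), 'tvec': array([-0.05790016,  0.51494847,  1.52887729])}
scene {'vertical_fov': 45.46439295307914, 'cx': 273.4242506464125, 'cy': 220.58157993807208, 'rvec': array([ 1.35032634,  2.03862384, -0.98646264]), 'tvec': array([ 0.25159808, -0.19643888,  1.90195625])}
{'time': 0.1, 'q': array([ 5.44477662e+01,  5.99482960e+00,  5.53012844e+00,  8.96049128e+01,
       -8.83366617e-04,  7.75262280e+01]), 'qvel': array([-0.01216997,  0.01441473,  0.07859012, -0.10646828, -0.00435122,
        0.07907029]), 'joint_torque': array([ 5.13753737e-03, -5.58207572e+01,  5.04720461e+01,  1.29594613e-02,
       -3.46578790e-04,  1.98529705e-06]), 'tool_pos': array([0.23506079, 0.55179529, 0.30319047]), 'tcp_rot': array([-1.79931839e+02, -1.41735787e-02,  1.56921530e+02]), 'ft_force': array([-0.04065688,  0.0389668 , -0.7473355 ]), 'torque': array([-0.02917134,  0.03581675, -0.00650843]), 'gripper_force': 0.0, 'gripper_width': 0.08553299020246188}
```

View pics/top0.png

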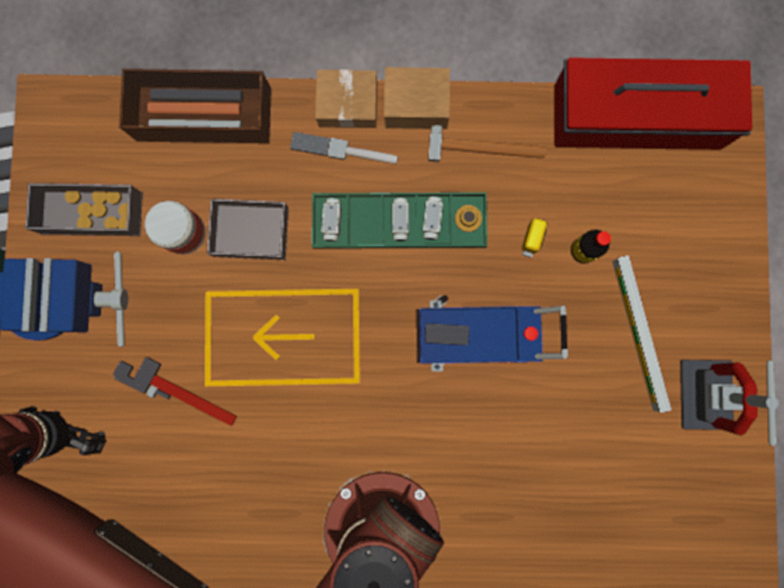

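View pics/scene0.png

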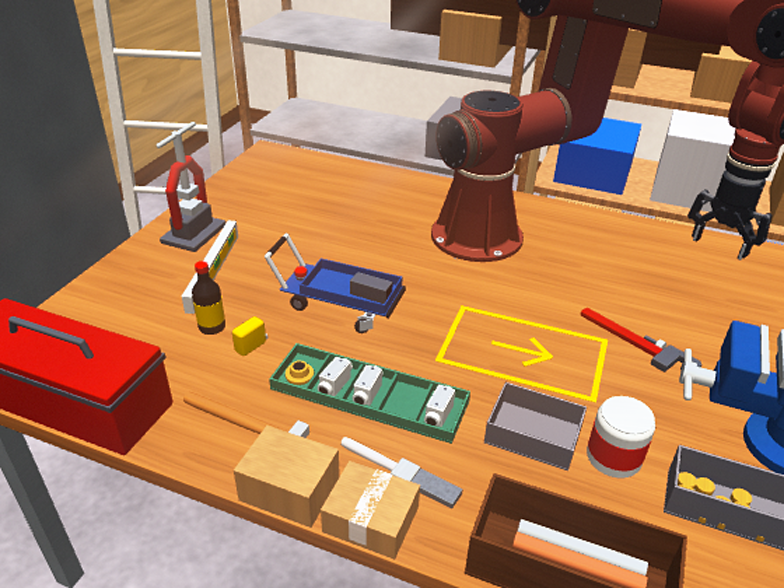

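The top view (784×588) shows the caddy at about (480,335) with its nose to the left (+y). It has one offcut in the front of the tray at (446,334). The boxes are at (330,218), (400,218) and (433,217), the flange at (468,217), the scrap bin at (248,229) and the bay at (282,337) with its arrow to the left.

Next I'll measure these by colour segmentation.

```bash
cat > h.py <<'E'
from plant import robot
import numpy as np, cv2
def ray(name,uv,z,c=None,size=(420,560)):
    c=c or robot.get_calibration(name)
    f=size[0]/2/np.tan(np.radians(c["vertical_fov"]/2))
    R=cv2.Rodrigues(np.array(c["rvec"]))[0]; t=np.array(c["tvec"]); C=-R.T@t
    uv=np.atleast_2d(uv).astype(float)
    d=np.c_[(uv[:,0]-c["cx"])/f,(uv[:,1]-c["cy"])/f,np.ones(len(uv))]@R
    return (C+d*((z-C[2])/d[:,2])[:,None])[:,:2]
def comps(mask,z,name="top",amin=30,roi=None,c=None):
    """min-area rects in world: centre, size, angle of long side, area"""
    m=mask.astype(np.uint8)
    if roi: k=np.zeros_like(m);k[roi[1]:roi[3],roi[0]:roi[2]]=1;m*=k
    n,l,s,_=cv2.connectedComponentsWithStats(m)
    out=[]
    for i in range(1,n):
        if s[i,4]<amin: continue
        p=np.argwhere(l==i)[:,::-1]
        w=ray(name,p,z,c).astype(np.float32)
        (cx,cy),(a,b),an=cv2.minAreaRect(w)
        if a<b:a,b,an=b,a,an+90
        out.append((s[i,4],s[i,:4].tolist(),np.round([cx,cy,a,b],4).tolist(),round((an+90)%180-90,1)))
    return out
def tcp(x,y,z,yaw,**k): robot.move_pose([x,y,z],[180,0,yaw])
E
python3 - <<'E'
from h import *
f=robot.grab_frame("top"); cv2.imwrite("pics/raw0.png",f)
g=cv2.cvtColor(f,cv2.COLOR_BGR2HSV); H,S,V=[g[...,i].astype(int) for i in range(3)]
print("bay",comps((H>18)&(H<34)&(S>170)&(V>150),0,roi=(130,190,270,290)))
print("caddy blue",comps((H>105)&(H<125)&(S>150),0.05,roi=(280,200,420,280)))
print("lock",comps(((H<8)|(H>172))&(S>170)&(V>110),0.074,roi=(280,200,420,280),amin=10))
print("stock",comps((H>60)&(H<90)&(S>80),0.03,roi=(200,120,370,190),amin=100))
print("boxes",comps((S<50)&(V>120),0.051,roi=(215,130,360,185)))
print("grey",comps((S<60),0.055,roi=(140,130,215,195)))
print("off",comps((S<70)&(V<110),0.09,roi=(290,215,350,265)))
print("sleeve",comps((V<60),0.125,roi=(385,210,420,265),amin=10))
cv2.imwrite("pics/crop0.png",cv2.resize(f[125:275,215:415],(800,600),interpolation=cv2.INTER_CUBIC))
E
```

```text
bay [(np.int32(1546), [146, 206, 111, 70], [0.4136, 0.2311, 0.3405, 0.2097], -88.1), (np.int32(354), [181, 225, 44, 32], [0.4142, 0.2276, 0.0992, 0.0989], -43.6)]
caddy blue [(np.int32(2516), [300, 220, 87, 39], [0.424, -0.2, 0.257, 0.1127], -88.1)]
lock [(np.int32(76), [374, 233, 10, 10], [0.4274, -0.3034, 0.0268, 0.0251], 45.4)]
stock [(np.int32(2971), [223, 138, 124, 39], [0.6731, -0.0225, 0.3785, 0.1178], -88.5)]
boxes [(np.int32(336), [229, 141, 14, 31], [0.6694, 0.1255, 0.0916, 0.0375], -2.5), (np.int32(324), [280, 141, 12, 30], [0.6727, -0.0252, 0.0889, 0.0333], 0.9), (np.int32(341), [302, 140, 15, 30], [0.6762, -0.0959, 0.0911, 0.0378], -5.5)]
grey [(np.int32(2082), [148, 142, 57, 43], [0.6441, 0.3032, 0.1665, 0.1227], 88.2)]
off [(np.int32(413), [304, 231, 31, 15], [0.4222, -0.1268, 0.089, 0.0396], 86.5)]
sleeve [(np.int32(83), [400, 225, 5, 24], [0.4302, -0.3611, 0.0653, 0.0098], 2.8)]
```

View pics/crop0.png

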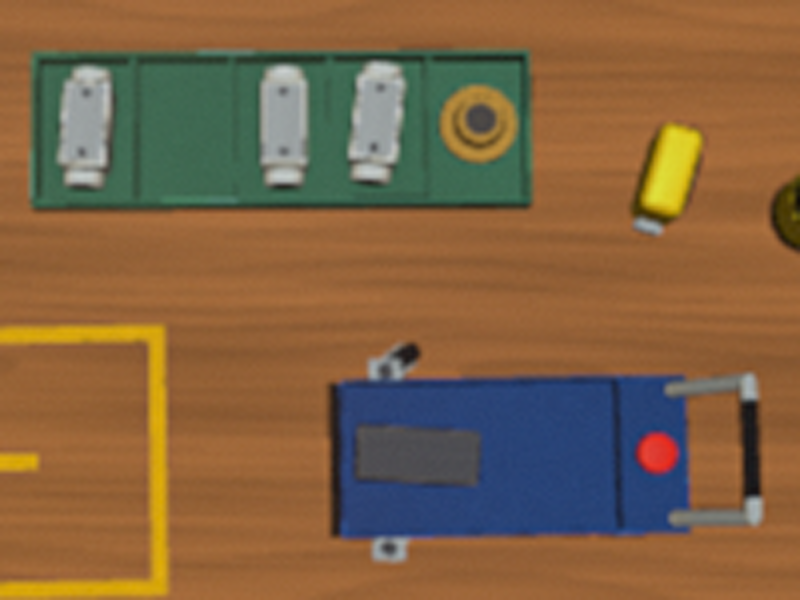

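The crop shows one offcut in the front of the tray, three boxes, and the lock knob at (657,452). Caddy and bay are almost in line, about 0.43 m apart. Offcut first.

```bash
cat >> h.py <<'E'
BAY=np.array([.4136,.2311]); CAD=np.array([.4238,-.1955]); YAW=91.9
U=np.array([np.cos(np.radians(YAW)),np.sin(np.radians(YAW))]); V=np.array([-U[1],U[0]])
def best(x,y,z,yaw):
    q0=robot.observe()["q"]; c=[]
    for k in(-180,0,180):
        q=robot.ik([x,y,z],[180,0,yaw+k])
        if q is not None: c.append((abs(q[5]),np.abs(np.array(q)-q0).max(),(yaw+k+180)%360-180))
    return min(c)[2]
def st(): o=robot.observe(); print("t",round(o["time"],1),"w",round(o["gripper_width"],4),"gf",round(o["gripper_force"],1),np.round(o["tool_pos"],4),np.round(o["ft_force"],1)); return o
def pick(x,y,z,yaw,opening,zt=.27):
    yaw=best(x,y,zt,yaw); robot.move_pose([x,y,zt],[180,0,yaw]); robot.set_gripper(opening)
    robot.line_to([x,y,z+.03],vel=.25)
    g=robot.line_to([x,y,z],vel=.06,guard=12); print("guard",g); st()
    robot.set_gripper(0); st(); robot.line_to([x,y,zt],vel=.2); o=st()
    return o["gripper_width"]>.03
def place(x,y,z,yaw,opening,zt=.27):
    yaw=best(x,y,zt,yaw); robot.move_pose([x,y,zt],[180,0,yaw]); st()
    robot.line_to([x,y,z+.03],vel=.25)
    g=robot.line_to([x,y,z],vel=.06,guard=8); print("guard",g); st()
    robot.set_gripper(opening); robot.line_to([x,y,zt],vel=.25)
E
python3 - <<'E'
from h import *
ok=pick(.4222,-.1268,.132,88.5,.062)
print(ok)
if ok: place(.6441,.3032,.132-.043,91,.06)
f=robot.grab_frame("top"); cv2.imwrite("pics/raw1.png",f)
g=cv2.cvtColor(f,cv2.COLOR_BGR2HSV);S,V=g[...,1],g[...,2]
print("off in bin",comps((S<70)&(V<90),0.044,roi=(140,130,215,195)))
E
```

```text
guard False
t 4.2 w 0.0618 gf 0.0 [ 0.4221 -0.1268  0.132 ] [ 0.  -0.7  0.2]
t 4.6 w 0.039 gf 59.9 [ 0.4225 -0.127   0.1326] [0.  1.1 3.8]
t 5.4 w 0.0391 gf 60.2 [ 0.4218 -0.1265  0.2686] [ 0.4  1.  -1.3]
True
t 7.4 w 0.0393 gf 60.3 [0.6442 0.3025 0.27  ] [ 0.7 -0.2 -1.8]
guard True
t 8.7 w 0.0391 gf 61.0 [0.6434 0.303  0.0871] [-0.2 -0.8  4.2]
off in bin [(np.int32(94), [146, 130, 17, 25], [0.7053, 0.3692, 0.0862, 0.026], -27.4), (np.int32(100), [162, 142, 40, 9], [0.7027, 0.2927, 0.119, 0.024], -84.7), (np.int32(123), [159, 147, 47, 38], [0.6093, 0.2624, 0.1721, 0.0866], -49.8), (np.int32(431), [150, 152, 43, 23], [0.6491, 0.3217, 0.1271, 0.0658], -84.4)]
```

```bash
cat >> h.py <<'E'
def boxes():
    f=robot.grab_frame("top"); g=cv2.cvtColor(f,cv2.COLOR_BGR2HSV)
    return [(b[2],b[3]) for b in comps((g[...,1]<50)&(g[...,2]>120),0.051,roi=(215,130,360,185),amin=150)],f
def slot(s): return CAD+s*U
E
python3 - <<'E'
from h import *
b,f=boxes(); print(b)
((x,y,_,_),a)=[k for k in b if abs(k[0][1]+.0959)<.03][0]
p=slot(-.042)
if pick(x,y,.103,a,.056): place(*p,.15,1.9,.046)
robot.move_pose([.45,.2,.3],[180,0,best(.45,.2,.3,0)])
b,f=boxes(); print(b)
cv2.imwrite("pics/b1.png",cv2.resize(f[125:275,135:415],(784,420),interpolation=cv2.INTER_CUBIC)); st()
E
```

```text
[([0.6693, 0.1254, 0.0918, 0.0377], -2.5), ([0.6727, -0.0252, 0.0889, 0.0333], 0.9), ([0.6761, -0.0957, 0.0915, 0.0381], -5.6)]
guard False
t 13.1 w 0.0558 gf 0.0 [ 0.676  -0.0957  0.1029] [ 0.4 -0.1 -0.2]
t 13.4 w 0.0349 gf 40.2 [ 0.6766 -0.0959  0.1038] [0.8 0.1 3.4]
t 14.4 w 0.0347 gf 60.4 [ 0.6756 -0.0955  0.2681] [ 0.3  0.3 -2.1]
t 15.5 w 0.0347 gf 60.4 [ 0.4258 -0.2373  0.27  ] [-0.2 -0.  -2.2]
guard False
t 16.7 w 0.0347 gf 60.5 [ 0.4251 -0.2374  0.1498] [ 0.6 -0.4 -1.4]
[([0.6693, 0.1254, 0.0918, 0.0377], -2.5), ([0.6727, -0.0252, 0.0889, 0.0333], 0.9)]
t 19.3 w 0.0463 gf 0.0 [0.4503 0.1991 0.2997] [ 1.4  0.6 -0.1]
```

View pics/b1.png

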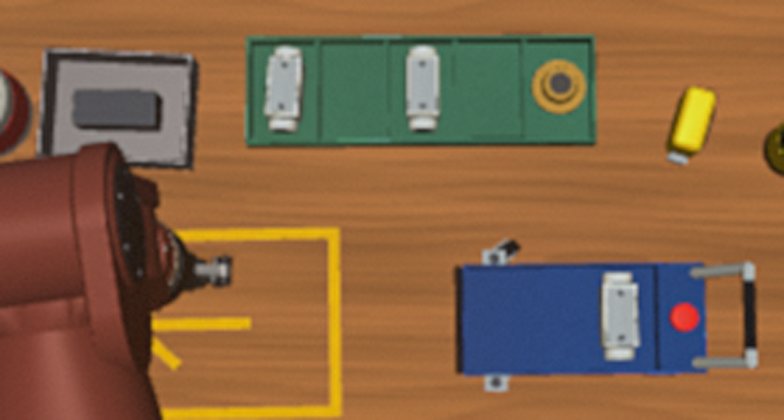

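The crop shows the offcut in the scrap bin at (115,108) and the first box flat in the rear of the tray at (620,316). Two boxes remain in the stock tray.

Run:
```python
from h import *
for yy,s in((-.0252,.02),(.1254,.082)):
    b,f=boxes(); print(b)
    c=[k for k in b if abs(k[0][1]-yy)<.045 and k[0][2]<.1]
    if not c: print("missing"); break
    (x,y,_,_),a=c[0]; p=slot(s)
    if not pick(x,y,.103,a,.056): print("lost"); break
    place(*p,.148,1.9,.046)
    robot.move_pose([.45,.2,.3],[180,0,best(.45,.2,.3,0)])
b,f=boxes(); print(b)
cv2.imwrite("pics/b2.png",cv2.resize(f[125:275,135:415],(784,420),interpolation=cv2.INTER_CUBIC)); st()
```

```text
[([0.6693, 0.1254, 0.0918, 0.0377], -2.5), ([0.6727, -0.0252, 0.0889, 0.0333], 0.9)]
guard False
t 22.1 w 0.0557 gf 0.0 [ 0.6726 -0.0252  0.1029] [ 0.1 -0.3 -0.1]
t 22.4 w 0.0348 gf 61.5 [ 0.6732 -0.0254  0.1039] [-0.1 -1.2  3.5]
t 23.4 w 0.0346 gf 60.8 [ 0.6722 -0.0251  0.2682] [ 0.2  0.1 -1.6]
t 24.6 w 0.0342 gf 60.8 [ 0.4237 -0.1754  0.27  ] [-0.   0.9 -2.2]
guard True
t 25.6 w 0.0351 gf 61.6 [ 0.4232 -0.1757  0.1485] [ 1.1 -0.9  6.5]
[([0.6693, 0.1254, 0.0918, 0.0377], -2.5)]
guard False
t 30.5 w 0.056 gf 0.0 [0.6692 0.1254 0.1029] [ 0.6  0.4 -0.4]
t 30.8 w 0.0348 gf 61.5 [0.6698 0.1253 0.1039] [ 0.1 -0.2  4.2]
t 31.8 w 0.0346 gf 60.7 [0.6688 0.1254 0.2682] [-0.4  0.  -2.9]
t 33.1 w 0.0346 gf 60.7 [ 0.4216 -0.1134  0.2702] [ 0.6  0.5 -2.5]
guard True
t 34.1 w 0.0345 gf 61.6 [ 0.4211 -0.1137  0.1484] [-0.1 -0.8  5.7]
[]
t 36.3 w 0.0463 gf 0.0 [0.4502 0.199  0.2995] [-0.1 -0.6 -0.5]
```

View pics/b2.png

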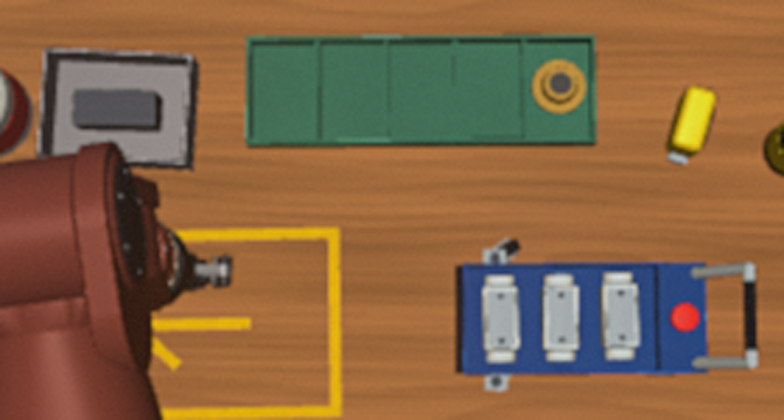

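The crop shows all three boxes flat and separate in the tray at (500,318), (561,318) and (620,316). The stock tray now holds only the flange. Next, pull up the lock.

Run:
```python
from h import *
p=np.array([.4274,-.3034])+.002*U; x,y=p
yaw=best(x,y,.27,YAW); print(yaw)
robot.move_pose([x,y,.27],[180,0,yaw]); robot.set_gripper(.05)
robot.line_to([x,y,.16],vel=.2)
print(robot.line_to([x,y,.128],vel=.05,guard=10)); st()
robot.set_gripper(0); st()
g=robot.line_to([x,y,.145],vel=.03,guard=11); print("lift guard",g); st()
robot.pause(.2); st()
robot.set_gripper(.05); st()
robot.line_to([x,y,.27],vel=.2); st()
robot.move_pose([.45,.2,.3],[180,0,best(.45,.2,.3,0)])
f=robot.grab_frame("top"); cv2.imwrite("pics/raw2.png",f)
g=cv2.cvtColor(f,cv2.COLOR_BGR2HSV); H,S,Vv=[g[...,i].astype(int) for i in range(3)]
print("lock",comps(((H<8)|(H>172))&(S>170)&(Vv>110),0.088,roi=(280,200,420,280),amin=10))
print("sleeve",comps((Vv<60),0.125,roi=(385,210,420,265),amin=10))
print("blue",comps((H>105)&(H<125)&(S>150),0.05,roi=(280,200,420,280)))
s=robot.grab_frame("scene"); cv2.imwrite("pics/s2.png",cv2.resize(s[150:260,160:310],(750,550),interpolation=cv2.INTER_CUBIC))
```

```text
91.89999999999998
False
t 39.8 w 0.0498 gf 0.0 [ 0.4274 -0.3015  0.1281] [-0.1 -0.2  0.9]
t 40.2 w 0.0276 gf 58.8 [ 0.427  -0.3018  0.1288] [-4.7 -0.6  5.5]
lift guard True
t 40.7 w 0.0275 gf 61.5 [ 0.4269 -0.301   0.1425] [ 1.3 -0.5  1.7]
t 40.9 w 0.0276 gf 61.5 [ 0.4268 -0.3009  0.1419] [ 2.9 -0.8  3.2]
t 41.2 w 0.0502 gf 0.0 [ 0.4258 -0.3002  0.1408] [-0.2  0.1 -0.2]
t 42.0 w 0.0499 gf 0.0 [ 0.4271 -0.3011  0.2687] [ 0.4  0.  -0.6]
lock [(np.int32(79), [375, 232, 10, 10], [0.4306, -0.3032, 0.0263, 0.0262], 0.0)]
sleeve [(np.int32(76), [401, 225, 4, 23], [0.4316, -0.3622, 0.0625, 0.0085], -0.2)]
blue [(np.int32(1529), [300, 219, 87, 39], [0.4259, -0.2011, 0.2548, 0.1124], -87.8)]
```

View pics/s2.png

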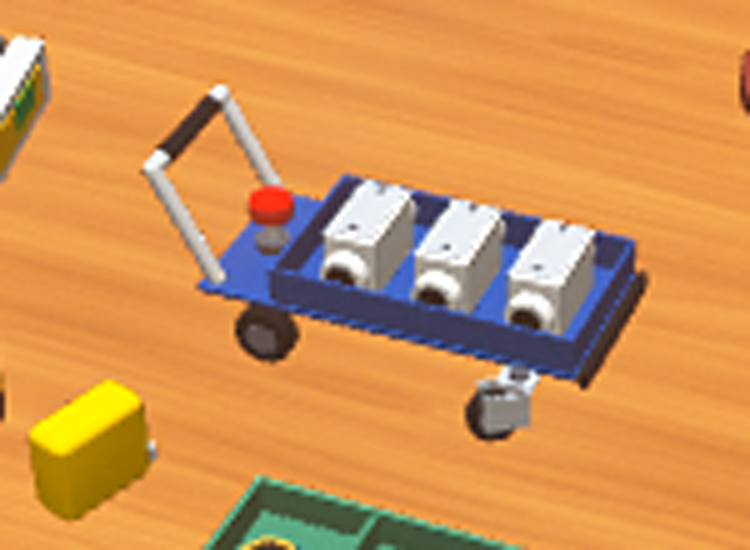

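The scene crop shows the lock knob up at (270,205) with its stem visible, and the left castor askew. Now grip the handle and roll 0.12 m straight ahead.

```bash
cat >> h.py <<'E'
def caddy(zl=.088,roi=(130,195,420,285)):
    f=robot.grab_frame("top"); g=cv2.cvtColor(f,cv2.COLOR_BGR2HSV); H,S,W=[g[...,i].astype(int) for i in range(3)]
    print("lock",comps(((H<6)|(H>174))&(S>190)&(W>150),zl,roi=roi,amin=15))
    print("blue",comps((H>105)&(H<125)&(S>150),0.05,roi=roi,amin=200))
    return f
E
python3 - <<'E'
from h import *
x,y=.4312,-.3617
yaw=best(x,y,.27,1.9); print(yaw)
robot.move_pose([x,y,.28],[180,0,yaw]); robot.set_gripper(.04)
robot.line_to([x,y,.20],vel=.2)
print(robot.line_to([x,y,.179],vel=.05,guard=10)); st()
robot.set_gripper(0); o=st()
t=o["tool_pos"]
e=np.array([x,y])+.12*U
robot.line_to([*e,.179],vel=.06); st()
f=caddy(); cv2.imwrite("pics/r1.png",f); 
s=robot.grab_frame("scene")
cv2.imwrite("pics/r1c.png",np.hstack([cv2.resize(f[190:290,240:400],(480,300),interpolation=cv2.INTER_CUBIC)[:, :400],cv2.resize(s[140:280,180:340],(343,300),interpolation=cv2.INTER_CUBIC)]))
E
```

```text
-178.10000000000002
False
t 47.3 w 0.0402 gf 0.0 [ 0.4311 -0.3616  0.1788] [-0.8 -0.1 -0.1]
t 47.7 w 0.0097 gf 58.4 [ 0.4313 -0.3619  0.1796] [-0.8 -0.1  3.8]
t 49.9 w 0.0099 gf 59.2 [ 0.4271 -0.2417  0.1794] [-3.1  1.   7.8]
lock [(np.int32(35), [334, 234, 6, 9], [0.4244, -0.1781, 0.0233, 0.0145], 0.4), (np.int32(42), [130, 279, 12, 6], [0.2903, 0.4009, 0.0321, 0.0143], -89.1)]
blue [(np.int32(875), [262, 221, 61, 40], [0.4175, -0.0458, 0.1794, 0.1127], -85.3), (np.int32(313), [322, 220, 23, 30], [0.4394, -0.1743, 0.0873, 0.0644], 7.1)]
```

View pics/r1c.png

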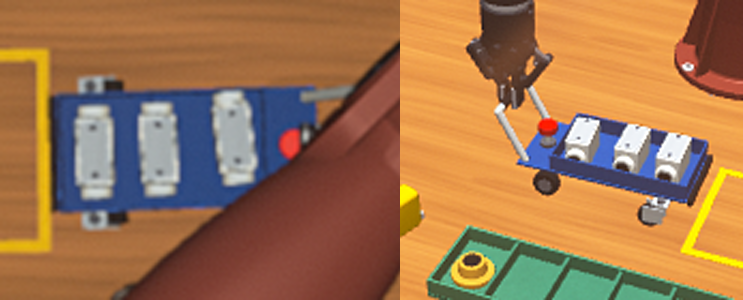

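Both castors trail straight (black wheels right behind the pins at (100,85) and (105,218)). The rear box is skewed a little but still flat in the tray. The heading looks slightly off, so I'll measure it by fitting lines to the deck edges.

```bash
cat >> h.py <<'E'
def edges(f,c0,c1,r0=195,r1=285,z=.076):
    g=cv2.cvtColor(f,cv2.COLOR_BGR2HSV).astype(int); m=(g[...,0]>105)&(g[...,0]<125)&(g[...,1]>150)
    # box cut-outs lie inside, so outer first/last blue pixel per column is the side
    T,B=[],[]
    for c in range(c0,c1):
        r=np.where(m[r0:r1,c])[0]+r0
        if len(r): T.append((c,r[0]-.5)); B.append((c,r[-1]+.5))
    out=[]
    for P in(T,B):
        w=ray("top",P,z).astype(np.float32); vx,vy,px,py=cv2.fitLine(w,cv2.DIST_HUBER,0,.001,.001).ravel()
        if vy<0: vx,vy=-vx,-vy
        out.append((np.degrees(np.arctan2(vy,vx)),px-vx/vy*py,-vx/vy)) # angle, x at y=0
    return out
E
python3 - <<'E'
from h import *
f0=cv2.imread("pics/raw1.png")
print("start",edges(f0,310,370))
f=cv2.imread("pics/r1.png"); print("now",edges(f,268,318))
c=[r for r in range(250,275)]
g=cv2.cvtColor(f,cv2.COLOR_BGR2HSV).astype(int)
m=(g[...,0]>105)&(g[...,0]<125)&(g[...,1]>150); 
print([int(np.where(m[r,250:300])[0][0]+250) for r in range(225,258,4)])
m0=cv2.cvtColor(f0,cv2.COLOR_BGR2HSV).astype(int); m0=(m0[...,0]>105)&(m0[...,0]<125)&(m0[...,1]>150)
print([int(np.where(m0[r,280:340])[0][0]+280) for r in range(224,258,4)])
E
```

```text
start [(np.float32(92.15137), np.float32(0.47108576), np.float32(0.037566036)), (np.float32(90.85985), np.float32(0.3651591), np.float32(0.01500834))]
now [(np.float32(94.29391), np.float32(0.4682848), np.float32(0.075083405)), (np.float32(93.1009), np.float32(0.36036754), np.float32(0.054173756))]
[277, 279, 263, 263, 262, 263, 263, 263, 262]
[301, 302, 301, 301, 301, 301, 302, 301, 301]
```

```bash
cat >> h.py <<'E'
from scipy.interpolate import CubicHermiteSpline
def drive(mid,head,s0,s1,off,n=5,vel=.05,end=0.):
    """mid: caddy mid in world, head deg; cubic of the axle to the bay; run fraction s0..s1. off = tool yaw - (head-90)"""
    d=np.array(mid)-BAY; h=np.radians(head-YAW); a=np.array([d@U,d@V])-.09*np.array([np.cos(h),np.sin(h)])
    sp=CubicHermiteSpline([a[0],-.09+end],[a[1],0],[np.tan(h),0])
    print("axle",a,"heading",np.degrees(h))
    t0=robot.observe()["tool_pos"][:2]
    def hp(s):
        X=a[0]+s*(-.09+end-a[0]); th=np.arctan(sp(X,1)); q=np.array([X,sp(X)])-.075*np.array([np.cos(th),np.sin(th)])
        return BAY+q[0]*U+q[1]*V, np.degrees(th)+YAW
    b=t0-hp(s0)[0]; print("tool bias",b)
    for s in np.linspace(s0,s1,n+1)[1:]:
        p,th=hp(s); y=(th-90+off+360)%360-180
        robot.line_to([*(p+b),.179],vel=vel,rotation=[180,0,y])
    st()
def look(name,c0,c1,zl=.076):
    f=robot.grab_frame("top"); cv2.imwrite(name,f); e=edges(f,c0,c1); hd=(e[0][0]+e[1][0])/2
    x0=(e[0][1]+e[1][1])/2; k=(e[0][2]+e[1][2])/2
    t=robot.observe()["tool_pos"]; y=t[1]+.165*np.sin(np.radians(hd)); mid=np.array([x0+k*y,y]); d=mid-BAY
    print("head",hd,"mid",mid,"in bay",d@U,d@V,hd-YAW); return f,mid,hd
E
python3 - <<'E'
from h import *
st(); drive([.419,-.077],93.7,0,.5,-1.8)
f,mid,hd=look("pics/r2.png",208,255)
cv2.imwrite("pics/r2c.png",cv2.resize(f[190:290,150:340],(760,400),interpolation=cv2.INTER_CUBIC))
E
```

```text
t 50.0 w 0.0099 gf 59.2 [ 0.4271 -0.2417  0.1794] [-3.1  0.2  7.1]
axle [-0.39806524  0.00199111] heading 1.7999999999999974
tool bias [-2.54136690e-03 -3.67817114e-05]
t 53.8 w 0.0096 gf 59.1 [ 0.4187 -0.0871  0.1794] [5.7 1.4 5.8]
head 98.08321 mid [0.44949726 0.07626852] in bay -0.1559365391968953 -0.030744059779901533 6.1832123
```

View pics/r2c.png

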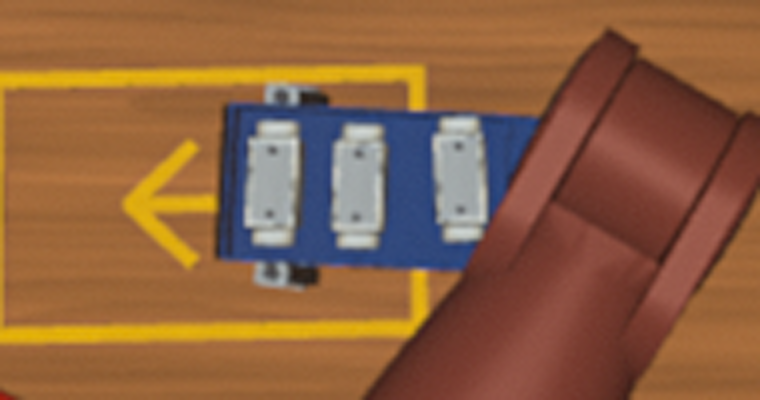

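```bash
cat > patch.py <<'E'
s=open("h.py").read()
s=s.replace("    # box cut-outs","    n,l,q,_=cv2.connectedComponentsWithStats(m.astype(np.uint8)); m=l==1+np.argmax(q[1:,4]*((np.arange(n)>0)[1:]&(q[1:,1]>r0)&(q[1:,0]<400)&(q[1:,0]>140)&(q[1:,1]<r1)))\n    # box cut-outs")
open("h.py","w").write(s)
E
python3 patch.py
python3 - <<'E'
from h import *
f=cv2.imread("pics/r2.png")
for c in((212,248),(212,230),(230,250)): print(edges(f,*c,r0=205,r1=265))
g=cv2.cvtColor(f,cv2.COLOR_BGR2HSV).astype(int); m=(g[...,0]>105)&(g[...,0]<125)&(g[...,1]>150)
for c in range(204,280,6):
    r=np.where(m[200:270,c])[0]+200; print(c,r[:1],r[-1:])
E
```

```text
[(np.float32(156.01254), np.float32(0.7138143), np.float32(2.2473612)), (np.float32(86.73781), np.float32(0.36462593), np.float32(-0.056997467))]
[(np.float32(176.30666), np.float32(2.5121207), np.float32(15.491736)), (np.float32(46.287773), np.float32(0.24308479), np.float32(-0.95602894))]
[(np.float32(91.38019), np.float32(0.48034108), np.float32(0.024093475)), (np.float32(87.53695), np.float32(0.3659636), np.float32(-0.043014757))]
204 [] []
210 [226] [247]
216 [253] [253]
222 [218] [253]
228 [228] [253]
234 [219] [255]
240 [219] [254]
246 [219] [255]
252 [219] [255]
258 [219] [256]
264 [251] [256]
270 [] []
276 [220] [235]
```

```bash
cat > patch.py <<'E'
s=open("h.py").read()
i=s.index("def edges"); j=s.index("from scipy")
s=s[:i]+'''def edges(f,c0,c1,r0=205,r1=272,z=.076):
    m=(f[...,0].astype(int)-f[...,2])>25
    out=[]
    for sgn in(0,-1):
        P=[]
        for c in range(c0,c1):
            r=np.where(m[r0:r1,c])[0]+r0
            if len(r): P.append((c,r[sgn]+(.5 if sgn else -.5)))
        P=np.array(P); k=np.abs(P[:,1]-np.median(P[:,1]))<4; P=P[k]
        w=ray("top",P,z).astype(np.float32); vx,vy,px,py=cv2.fitLine(w,cv2.DIST_HUBER,0,.001,.001).ravel()
        if vy<0: vx,vy=-vx,-vy
        out.append((np.degrees(np.arctan2(vy,vx)),px-vx/vy*py,vx/vy))
    return out
'''+s[j:]
open("h.py","w").write(s)
E
python3 patch.py
python3 - <<'E'
from h import *
for n,a,b in(("raw1",305,382),("r1",266,310),("r2",210,262)):
    f=cv2.imread(f"pics/{n}.png"); e=edges(f,a,b); print(n,[np.round(k,4) for k in e]); 
    print((e[0][0]+e[1][0])/2,"x0",(e[0][1]+e[1][1])/2,"k",(e[0][2]+e[1][2])/2)
E
```

```text
raw1 [array([ 9.19439e+01,  4.74000e-01, -3.39000e-02], dtype=float32), array([ 9.17951e+01,  3.61000e-01, -3.13000e-02], dtype=float32)]
91.869514 x0 0.41751742 k -0.032640785
r1 [array([ 9.2165e+01,  4.7430e-01, -3.7800e-02], dtype=float32), array([ 9.44868e+01,  3.57200e-01, -7.85000e-02], dtype=float32)]
93.3259 x0 0.41574088 k -0.0581372
r2 [array([8.78492e+01, 4.79100e-01, 3.76000e-02], dtype=float32), array([8.89262e+01, 3.66300e-01, 1.87000e-02], dtype=float32)]
88.387695 x0 0.42269045 k 0.028149884
```

```bash
sed -i 's/mid=np.array(\[x0+k\*y,y\])/mid=np.array([x0+k*y,y])/' h.py
python3 - <<'E'
from h import *
drive([.4249,.078],88.4,0,.75,0,n=5)
f,mid,hd=look("pics/r3.png",170,215)
cv2.imwrite("pics/r3c.png",cv2.resize(f[190:290,130:320],(760,400),interpolation=cv2.INTER_CUBIC))
E
```

```text
axle [-0.24322261 -0.00072336] heading -3.5
tool bias [-0.00162273 -0.00015653]
t 56.9 w 0.0099 gf 59.0 [0.4215 0.0287 0.1795] [5.2 1.3 5.5]
head 93.02896 mid [0.41557947 0.19341752] in bay -0.037727391209239756 -0.0007290086536381707 1.1289597
```

View pics/r3c.png

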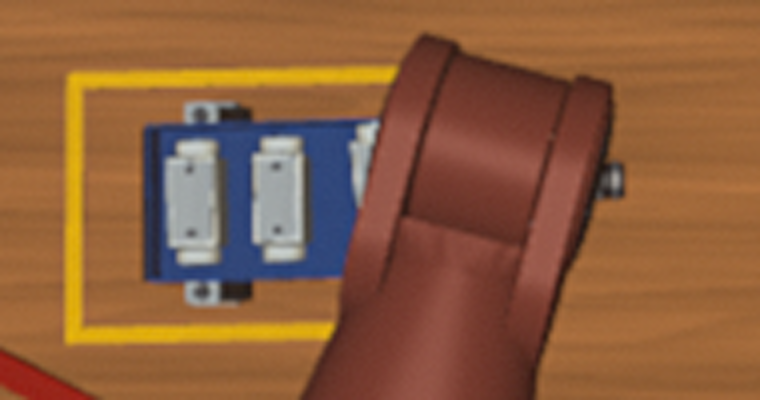

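The caddy lies parallel to the bay lines with its castors trailing, about 38 mm short. Rolling the rest straight.

Run:
```python
from h import *
t=robot.observe()["tool_pos"]; p=t[:2]+.038*U
robot.line_to([*p,.179],vel=.04); st()
f,mid,hd=look("pics/r4.png",160,200)
robot.pause(.3)
robot.set_gripper(.045); st()
robot.line_to([*p,.28],vel=.15)
robot.move_pose([.45,-.25,.3],[180,0,best(.45,-.25,.3,0)])
f=caddy(.088); cv2.imwrite("pics/r5.png",f); e=edges(f,160,240); print(e,(e[0][0]+e[1][0])/2)
g=cv2.cvtColor(f,cv2.COLOR_BGR2HSV); print("sleeve",comps(g[...,2]<60,.125,roi=(230,215,290,265),amin=10))
print("bay",comps((g[...,0]>18)&(g[...,0]<34)&(g[...,1]>170)&(g[...,2]>150),0,roi=(130,190,290,290)))
s=robot.grab_frame("scene")
cv2.imwrite("pics/r5c.png",np.hstack([cv2.resize(f[190:290,130:290],(480,300),interpolation=cv2.INTER_CUBIC),cv2.resize(s[190:310,280:440],(400,300),interpolation=cv2.INTER_CUBIC)])[:,:800])
st()
```

```text
t 58.1 w 0.0101 gf 59.0 [0.4202 0.0674 0.1794] [3.3 0.6 6.3]
head 92.11503 mid [0.41317312 0.232224  ] in bay 0.0011375315584336962 0.0003893772603410873 0.21502686
t 58.9 w 0.045 gf 0.0 [0.4199 0.0668 0.1787] [ 0.7 -0.2 -0.9]
lock [(np.int32(50), [228, 235, 9, 8], [0.4183, 0.1258, 0.0234, 0.0203], -89.1), (np.int32(42), [130, 279, 12, 6], [0.2903, 0.4009, 0.0321, 0.0143], -89.1)]
blue []
[(np.float32(92.07822), np.float32(0.47932926), np.float32(-0.03628768)), (np.float32(92.952705), np.float32(0.36783165), np.float32(-0.05158016))] 92.51546
sleeve [(np.int32(69), [249, 226, 3, 23], [0.4223, 0.0704, 0.0624, 0.0057], 1.3)]
bay [(np.int32(1503), [146, 206, 111, 70], [0.4136, 0.2312, 0.3404, 0.2097], -88.1)]
t 61.0 w 0.0451 gf 0.0 [ 0.4503 -0.2487  0.3001] [-1.   0.   1.5]
```

View pics/r5c.png

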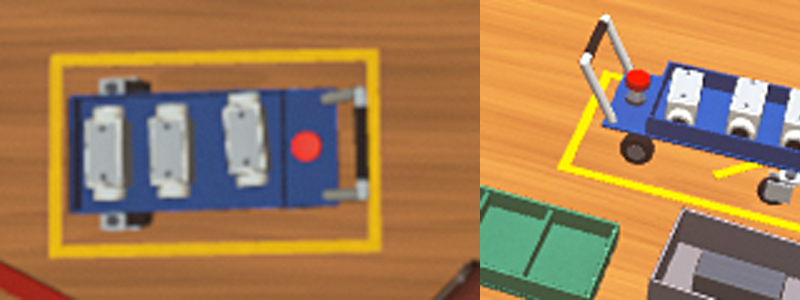

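The caddy stands centred and square in the bay, with castors trailing, all three boxes flat and the lock up. Pressing the lock down now.

Run:
```python
from h import *
x,y=.4183,.1258
yaw=best(x,y,.28,YAW)
robot.set_gripper(0)
robot.move_pose([x,y,.28],[180,0,yaw])
robot.line_to([x,y,.175],vel=.2)
g=robot.line_to([x,y,.142],vel=.03,guard=16); print("press",g); st()
robot.pause(.3); st()
robot.line_to([x,y,.28],vel=.15)
robot.move_pose([.45,-.25,.3],[180,0,best(.45,-.25,.3,0)])
f=caddy(.074); e=edges(f,160,240); print((e[0][0]+e[1][0])/2)
s=robot.grab_frame("scene")
cv2.imwrite("pics/r6c.png",np.hstack([cv2.resize(f[190:290,130:290],(400,250),interpolation=cv2.INTER_CUBIC),cv2.resize(s[190:290,300:460],(400,250),interpolation=cv2.INTER_CUBIC)]))
st()
```

```text
press True
t 65.0 w -0.0001 gf 2.7 [0.4187 0.1258 0.1466] [-0.3 -0.5  4.7]
t 65.3 w 0.0002 gf 2.8 [0.4186 0.1258 0.1466] [-0.2  0.1  5.6]
lock [(np.int32(44), [228, 235, 9, 8], [0.4188, 0.1274, 0.0235, 0.0205], -89.1), (np.int32(42), [130, 279, 12, 6], [0.2895, 0.4051, 0.0324, 0.0144], -89.1)]
blue []
92.46768
t 68.5 w 0.0001 gf 0.0 [ 0.4502 -0.2495  0.3   ] [0.4 0.6 0.2]
```

View pics/r6c.png

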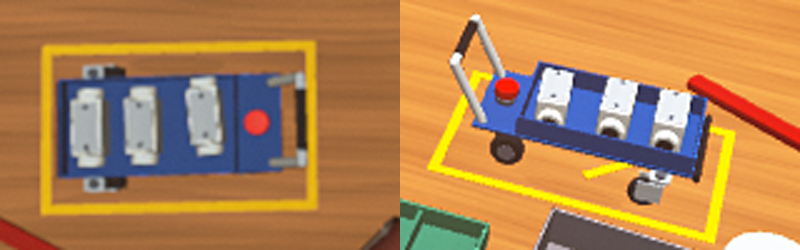

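The knob sits low at (507,90) and the fingertips reached 0.074 m, so the lock is fully down. The caddy is square in the bay, so I'm handing in.

```bash
python3 -c "
from plant import robot
print(robot.job_done())"
```

```text
the job is handed in; nothing more can be done
None
```

The job is handed in, with no verdict returned: by my last checks the offcut is in the scrap bin, all three boxes lie flat in the caddy tray, the caddy is within about 3 mm of centre and 1° of square in the bay with its castors trailing, the lock is fully down, and nothing else was touched.

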